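Clamp a device half with the gated slide

TASK

Clamp the opened pocket device (circuit board showing) that lies in the grey bench fixture: with shut fingertips push the red knob along the long leg of its L-shaped slot to the corner, then sideways all the way to the end of the short leg, so that the sprung pad holds the device half home against the far stops and the knob is locked in its gate. Only push the knob, gently: do not grip it, and do not lift anything. Leave the other things where they lie and finish clear of the fixture.

Things in the scene. Friction and masses are not known exactly. Their poses are not given: they have to be found in the camera images.
- gate_clamp: Grey bench fixture fixed to the table, base 272 x 180 x 12 mm (x -130 to 142, y +-90). Origin on the table surface, x along the slot's long leg towards the device half, y left of that, z up. A raised light grey plate (x -122 to -12, y +-62 mm, flat top z = 40 mm) has the L-shaped slot. Beyond it the device's nest: guides and far stops (stop faces at x = 126 mm) at most 28 mm high.
- slot_corner (a point): Corner of the L-shaped slot (20 to 22 mm wide), on the plate's top, 40 mm above the table, at fixture (-40, -15) mm: the knob's axis stands here at the end of the long leg. The long leg begins 60 mm back, at (-100, -15).
- slot_end (a point): End of the slot's short leg, on the plate's top, 40 mm above the table, at fixture (-40, +20) mm, 35 mm to the left of the corner: the knob's axis stands here when locked.
- knob (a point): Centre of the upright red cylindrical knob, 20 mm in diameter, z from 46 to 86 mm (this point at 66 mm) above the table; its 16 mm steel shank runs in the slot. It cannot be lifted out or turned over. About 5 to 8 N push it along the long leg, 2 to 3 N along the short leg; it stays where it is left. At the rigid ends of the slot stop at 10 to 20 N: over 38 N in all, pushing or gripping, is too rough.
- clamp_slide (a joint): Travel of the knob, slide and jaw along the slot's long leg (fixture +x), m: 0 at the start, 0.060 (hard stop) at the corner. Starts between 0 and 0.015. The knob can enter the short leg only from about 0.057 on.
- lock_pin (a joint): Travel of the knob along the slot's short leg (fixture +y), m: 0 in the long leg (up to 0.003 of play), 0.035 (hard stop) at the end of the short leg.
- clamp_pad (a joint): How far the black sprung pad on the jaw is pressed in, m: 0 when free, about 0.006 when the device half is clamped.
- case_half_b: The opened half of a pocket device, a flat tray with green circuit board, 147 x 90 x 19 mm, lying loose in the nest of the fixture, its long side across the slide. Origin at the centre of its underside, at fixture x = 72 to 76 mm at first and about 80 mm when home against the stops.
- case_half_a: Bystander: the other device half, 142 x 88 x 40 mm, lying on the table to the left. Origin at the centre of its underside.
- tweezers: Bystander: steel tweezers, 127 x 18 x 9 mm, lying on the left.
- driver_0: Bystander: blue precision screwdriver, 112 mm long, 12 mm thick, lying on the right.
- battery_blue: Bystander: blue AA cell, 50 x 14 mm, lying on the right.
- torch: Bystander: grey torch standing on its head on the right, 43 mm wide, 122 mm high.

How it is judged (in metres and radians):
On the way, in this order (a step that is already met when the one before it is completed fails the run):
1. the knob has reached the corner of the slot (value of joint clamp_slide above 0.055 m), for 0.05 s.
2. the knob has reached the end of the short leg (value of joint lock_pin above 0.03 m), for 0.05 s.
At the end, for the whole second after the job is handed in: The knob stands in the short leg of the slot, within 5 mm of its end, the slide within 5 mm of its full travel; the sprung pad is pressed in by at least 1.5 mm; the device half lies flat and at rest in the nest, within about 2.5 mm of the far stops (value of joint clamp_slide above 0.055 m and value of joint lock_pin above 0.03 m and value of joint clamp_pad above 0.0015 m and x of case_half_b in the frame of gate_clamp above 0.0775 m and z of case_half_b in the frame of gate_clamp below 0.015 m and angle between case_half_b's own z axis and vertical below 0.06 rad and linear speed of case_half_b below 0.01 m/s); the robot touches nothing.
It fails at once if the device half is lifted or tipped (z of case_half_b in the frame of gate_clamp above 0.02 m or angle between case_half_b's own z axis and vertical above 0.15 rad).
It fails at once if the knob is gripped hard or the fixture is forced (over 38 N) (contact force between the fingers and gate_clamp above 38 N).
It fails at once if a bystander is moved by more than 20 mm or lifted (distance of any of case_half_a, tweezers, driver_0, battery_blue, torch from where it was at the start of the episode above 0.02 m).
It also fails if it takes over 38 s, if anything falls off the work surface, if the arm or the gripper's body presses on something with over 40 N, if the wrist force passes 120 N, or if a joint passes its speed limit or range.

ROBOT

A 6-joint arm with a two-finger parallel gripper is mounted at the origin on a cart in front of the work surface, level with it; the furniture and walls round the work are solid. World frame = base frame: x ahead of the robot, y to its left, z up, the work surface at z = 0. Lengths are in m, angles in degrees, forces in N, time in s.
With the tool pointing down it reaches from about 0.2 to 0.875 m from the base axis. Payload 3.4 kg.
Tool frame: the origin (TCP) lies midway between the tips of the shut fingers; the grasp point (between the pads) lies 19 mm behind it; z points along the fingers, x is the direction in which the jaws open and shut, and the axes are right-handed (so a half turn about z gives the same grasp; the last joint's range is limited). The gripper opens to 94 mm and grips with 3 to 60 N. Pads are 16 mm wide; open, the fingers measure 119 mm over their backs; the gripper's body (75 mm by 177 mm) begins 78 mm behind the grasp point.
Start: joints at [64.687, 15.808, 86.224, -0, 77.962, -6.933], TCP at [0.181, 0.546, 0.205] pointing down, gripper open.
Joint ranges: [-165.64, 165.64], [-43.16, 119.46], [12.63, 154.43], [-67.54, 247.53], [6.08, 155.33], [-154.97, 154.97]. Speed limits (degrees/s): [147.25, 147.25, 180, 180, 180, 180].

INTERFACE

Orientations are given as a 3x3 rotation matrix whose columns are the frame's x, y, z axes.
In Python, from rig import bot gives the robot as it stands.
- The arm moves only by the tool move_arm, never from a script. Its argument "motion" is a list of rows, each an object of numbers: "grip": the finger opening in m, from 0 to 0.094; "dx", "dy", "dz": the shift along the tool's x, y, z in m; "ax", "ay", "az": the turn, a rotation vector about the tool's x, y, z in degrees. A call has 1 to 5 rows; each row shifts and turns the commanded pose from where the row before left it, along the tool's axes as they then stand; what a row does not reach is not made up. A row lasts 1/12 s, in which the tool goes at most 41.7 mm and 7.16 degrees, less where a joint would pass 70% of its speed; a pose out of reach is approached as far as the arm can. A call is refused whole if a number of a shift passes 0.0417 or a number of a turn 7.16, either way. A call with a gripper value outside its range is refused whole. The fingers move at their own pace and stop on an object; "squeeze" is the grip in N (left out, the last holds). Time passes only in rows, so rows that do not move let the fingers close. It gives the time, the measured TCP pose, the force and the opening at its end, in the units of the state.
- bot.read_state(): the state, without advancing time (a new reading comes with each control period).
- bot.capture(name): name is "scene" or "top" or "wrist"; returns a dict with "color" (480x640x3 uint8, red, green, blue), "fx", "fy", "cx", "cy" (pixels), "world_to_cam" (4x4, takes a point from world to camera coordinates); the wrist camera has in their place "tool_from_camera" (4x4, takes a point from camera to tool coordinates, whose origin is the TCP and whose axes are the tool frame's). Camera axes: x right, y down, z forward; pixel columns grow to the right and rows downward; lengths in m; the calibration is good to about 2 mm. A picture is of the moment at which its call begins: read the wrist's pose just before it. There is no depth.
- bot.finish_job(): hands the job in, once; it reports no verdict.
The state is a dict: "t": time; "joint_pos": joint angles; "joint_velocities": joint speeds; "joint_efforts": joint torques, N m; "ee_pos": TCP position; "orientation": TCP orientation; "wrist_force": force on the tool from outside, world axes, zero at the start; "ft_torque": the same for the moment, N m; "opening": finger opening in m.
Only numpy, scipy, OpenCV 4.12 (cv2) and the standard library are available. Lean on these libraries where they do the work, as an engineer would, in place of code of your own. Each camera call takes 0.05 s, during which the arm holds its last target.

## Working session

There is one attempt and no reset: what is moved stays moved. The work goes in short steps, Python scripts to look and compute and a tool call to move; the robot and the scene stay as the last step left them, time stands still between calls to the robot, and variables do not carry over. Pictures are saved under pics/ and viewed, and the job is handed in when it is done.

Besides the shell and the picture viewer there is one more tool, called after "Request:" by a JSON object that holds its "api" and its "payload". move_arm: Moves the arm, as the interface text tells. Its arguments: {"type":"object","properties":{"motion":{"type":"array","items":{"type":"object","properties":{"grip":{"type":"number"},"dx":{"type":"number"},"dy":{"type":"number"},"dz":{"type":"number"},"ax":{"type":"number"},"ay":{"type":"number"},"az":{"type":"number"}}}},"squeeze":{"type":"number"}},"required":["motion"]}

```bash
mkdir -p pics
python3 - <<'E'
from rig import bot
import cv2,pickle
s=bot.read_state();print(s)
for n in ["scene","top"]:
    c=bot.capture(n);cv2.imwrite(f"pics/{n}0.png",c["color"][:,:,::-1]);pickle.dump(c,open(f"{n}0.pkl","wb"))
    print(n,c["fx"],c["cx"],c["cy"],c["world_to_cam"])
E
```

```text
{'t': 0.0, 'joint_pos': array([ 6.46876063e+01,  1.58455083e+01,  8.62941780e+01, -4.15717191e-04,
        7.79615792e+01, -6.93189434e+00]), 'joint_velocities': array([-0.08752019, -0.01699997, -0.03184199,  0.02180547, -0.10962317,
       -0.02531838]), 'joint_efforts': array([ 6.37382782e-04, -4.04566526e+01, -2.37228245e+01,  6.99750893e-02,
        3.43354850e-02, -1.09964512e-04]), 'ee_pos': array([0.18106835, 0.54515112, 0.20463303]), 'orientation': array([[ 3.15323969e-01,  9.48983790e-01, -7.49249608e-04],
       [ 9.48982462e-01, -3.15324792e-01, -1.60075971e-03],
       [-1.75535200e-03, -2.06266831e-04, -9.99998438e-01]]), 'wrist_force': array([0.75611643, 0.89408106, 1.20267845]), 'ft_torque': array([-0.04412197,  0.02201716,  0.00981982]), 'opening': 0.09415081612725641}
scene 486.51208606122026 317.69430189709374 235.04709264582388 [[ 0.52326763 -0.85216498  0.00241477 -0.16731201]
 [-0.50028788 -0.30949074 -0.80865785  0.35963119]
 [ 0.68985725  0.4219364  -0.58827429  0.69365063]
 [ 0.          0.          0.          1.        ]]
top 555.0940312641703 322.0187106576027 232.16139843491973 [[-0.02576505 -0.99961814 -0.00998636  0.14000842]
 [-0.99645451  0.02648129 -0.07985705  0.52863608]
 [ 0.08009101  0.00789343 -0.9967563   1.34755909]
 [ 0.          0.          0.          1.        ]]
```

View pics/scene0.png

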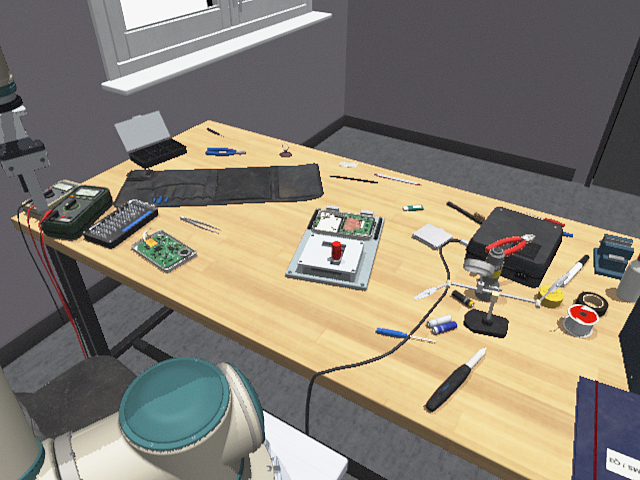

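View pics/top0.png

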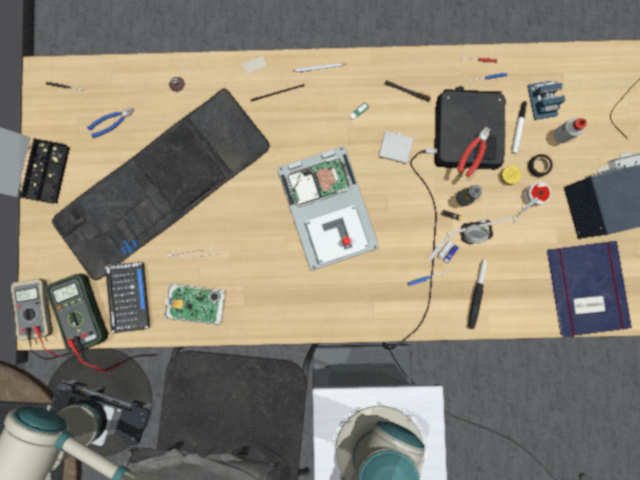

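Run:
```python
import cv2
a=cv2.imread("pics/top0.png")[140:280,265:390];cv2.imwrite("pics/topc.png",cv2.resize(a,None,fx=4.2,fy=4.2,interpolation=cv2.INTER_CUBIC))
a=cv2.imread("pics/scene0.png")[195:300,275:395];cv2.imwrite("pics/scenec.png",cv2.resize(a,None,fx=5,fy=5,interpolation=cv2.INTER_CUBIC))
```

```text
(no output)
```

View pics/topc.png

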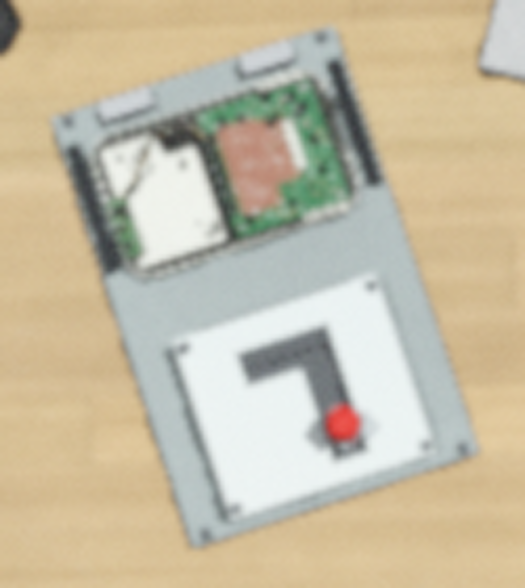

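View pics/scenec.png

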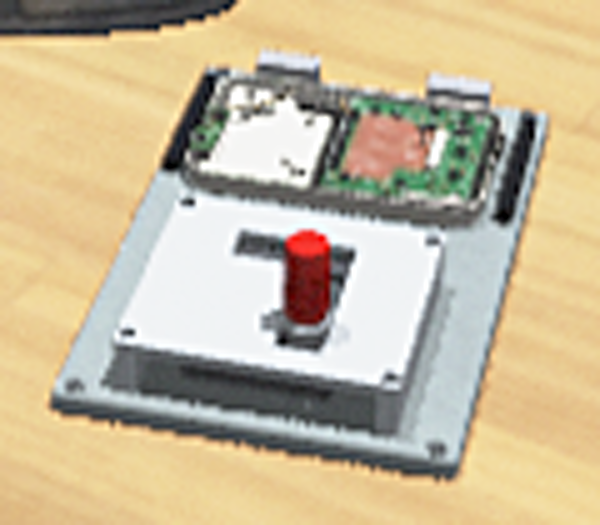

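```bash
cat > h.py <<'E'
import numpy as np,pickle
from scipy.optimize import least_squares
def proj(c,P):
    q=c["world_to_cam"]@np.r_[P,1];return np.array([c["fx"]*q[0]/q[2]+c["cx"],c["fy"]*q[1]/q[2]+c["cy"]])
T=pickle.load(open("top0.pkl","rb"));S=pickle.load(open("scene0.pkl","rb"))
B={"rl":(-130,90,12),"rr":(-130,-90,12),"fr":(142,-90,12),"fl":(142,90,12),
"prl":(-122,62,40),"prr":(-122,-62,40),"pfr":(-12,-62,40),"pfl":(-12,62,40)}
def W(p,f):
    x,y,th=p;c,s=np.cos(th),np.sin(th);f=np.array(f)/1000.
    return np.array([x+c*f[0]-s*f[1],y+s*f[0]+c*f[1],f[2]])
E
cat > fit.py <<'E'
from h import *
tp={"rl":(195,547),"rr":(478,450),"fr":(337,28),"fl":(52,115),"prl":(228,522),"prr":(436,447),"pfr":(376,272),"pfl":(172,348)}
sc={"rl":(50,405),"rr":(455,475),"fr":(547,112),"fl":(205,70),"prl":(112,345),"prr":(405,388),"pfr":(445,238),"pfl":(183,198)}
obs=[(T,k,np.array(v)/4.2+[265,140]-.4) for k,v in tp.items()]+[(S,k,np.array(v)/5+[275,195]-.4) for k,v in sc.items()]
def res(p,o): return np.concatenate([proj(c,W(p,B[k]))-u for c,k,u in o])
for o in (obs[:8],obs[8:],obs):
    r=least_squares(res,[.5,.05,.2],args=(o,));print(r.x,np.degrees(r.x[2]),np.sqrt((r.fun**2).mean()))
p=r.x; print(r.fun.reshape(-1,2).round(1).tolist())
for c,u in ((T,np.array([342,420])/4.2+[265,140]-.4),(S,np.array([308,242])/5+[275,195]-.4)):
    k=least_squares(lambda f:proj(c,W(p,(f[0],f[1],86)))-u,[-95,-15]);print("knob fix",k.x)
for n,f in dict(k0=(-100,-15,66),corner=(-40,-15,40),end=(-40,20,40)).items(): print(n,W(p,f))
E
python3 fit.py
```

```text
[0.58934573 0.10921028 0.29421294] 16.857159700997506 0.8313379824639295
[0.58483565 0.10813885 0.30556355] 17.507501965035967 0.7462230199239067
[0.58781091 0.1090651  0.29941437] 17.15517976638459 0.9758964637516413
[[-0.4, 1.3], [1.2, 1.1], [-0.7, -0.8], [-0.7, 1.2], [1.3, 0.3], [0.2, 1.8], [-0.2, 0.8], [0.3, -1.1], [-0.2, -2.4], [0.9, -2.3], [0.8, 0.1], [0.4, -1.2], [0.6, -0.6], [-0.9, 0.3], [0.3, -0.3], [-0.3, -0.4]]
knob fix [-87.90765725 -14.03402806]
knob fix [-91.793176   -14.53120284]
k0 [0.49668438 0.06523639 0.066     ]
corner [0.55401494 0.08293403 0.04      ]
end [0.54369132 0.11637686 0.04      ]
```

Request:
{"api": "move_arm", "payload": {"motion": [{"grip":0,"az":-7.1},{"grip":0,"az":-7.1},{"grip":0,"az":-7.1},{"grip":0,"az":-7.1},{"grip":0,"az":-7.1}], "squeeze": 10}}

```text
validation failed for argument at $.mo...
```

Request:
{"api": "move_arm", "payload": {"motion": [{"dx":-0.0394,"dy":0.0086},{"dx":-0.0394,"dy":0.0086},{"dx":-0.0394,"dy":0.0086},{"dx":-0.0394,"dy":0.0086},{"dx":-0.0394,"dy":0.0086}]}}

```text
validation failed for argument at $.mo...
```

Request:
{"api": "move_arm", "payload": {"motion": [{"dx":-0.0394,"dy":0.0086},{"dx":-0.0394,"dy":0.0086},{"dx":-0.0394,"dy":0.0086},{"dx":-0.0394,"dy":0.0086},{"dx":-0.0394,"dy":0.0086}]}}

```text
validation failed for argument at $.mo...
```

Request:
{"api": "move_arm", "payload": {"motion": [{"dx":-0.0394,"dy":0.0086},{"dx":-0.0394,"dy":0.0086},{"dx":-0.0394,"dy":0.0086},{"dx":-0.0394,"dy":0.0086},{}]}}

```text
validation failed for argument at $.mo...
```

Run:
```python
from rig import bot
import cv2,pickle
s=bot.read_state();c=bot.capture("wrist");cv2.imwrite("pics/w1.png",c["color"][:,:,::-1]);pickle.dump((s,c),open("w1.pkl","wb"))
print(s["t"],s["ee_pos"],s["orientation"],s["wrist_force"],s["opening"],c["tool_from_camera"])
```

```text
0.1 [0.18109824 0.54518419 0.20471425] [[ 3.15312030e-01  9.48987792e-01 -7.02772101e-04]
 [ 9.48986640e-01 -3.15312752e-01 -1.49197992e-03]
 [-1.63746374e-03 -1.96482117e-04 -9.99998640e-01]] [ 0.68402135 -0.83371414  1.06697046] 0.09402736335070881 [[ 9.99998337e-01 -1.82090135e-03 -1.05976109e-04 -8.08277433e-04]
 [ 1.79539575e-03  9.72416439e-01  2.33244604e-01 -6.84739339e-02]
 [-3.21662504e-04 -2.33244406e-01  9.72418091e-01 -1.80076911e-01]
 [ 0.00000000e+00  0.00000000e+00  0.00000000e+00  1.00000000e+00]]
```

View pics/w1.png

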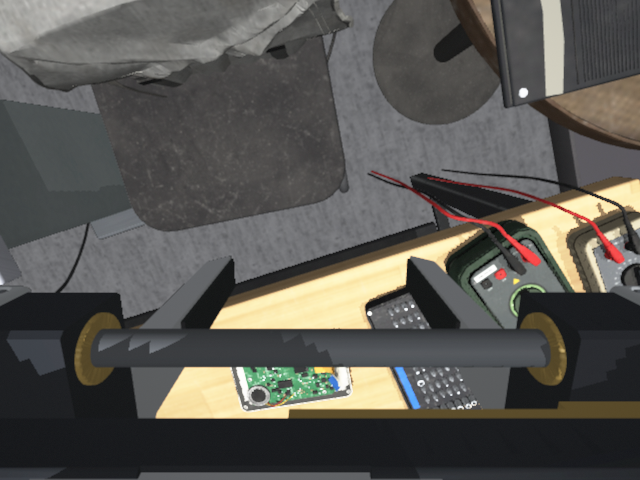

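Request:
{"api": "move_arm", "payload": {"motion": [{"grip":0,"dx":0,"dy":0,"dz":0,"ax":0,"ay":0,"az":-7.1}], "squeeze": 10}}

```text
t: 0.23
ee_pos: [0.1812, 0.5454, 0.205]
orientation: [[0.194, 0.981, -0.0], [0.981, -0.194, -0.001], [-0.001, -0.0, -1.0]]
wrist_force: [-0.3, -0.5, -0.1]
opening: 0.0899
```

Request:
{"api": "move_arm", "payload": {"motion": [{"grip":0,"dx":0,"dy":0,"dz":0,"ax":0,"ay":0,"az":-7.1},{"grip":0,"dx":0,"dy":0,"dz":0,"ax":0,"ay":0,"az":-7.1},{"grip":0,"dx":0,"dy":0,"dz":0,"ax":0,"ay":0,"az":-7.1},{"grip":0,"dx":0,"dy":0,"dz":0,"ax":0,"ay":0,"az":-7.1},{"grip":0,"dx":0,"dy":0,"dz":0,"ax":0,"ay":0,"az":0}]}}

```text
t: 0.65
ee_pos: [0.1812, 0.5454, 0.2051]
orientation: [[-0.296, 0.955, -0.0], [0.955, 0.296, -0.001], [-0.001, -0.0, -1.0]]
wrist_force: [0.4, -0.8, -0.5]
opening: 0.0572
```

Request:
{"api": "move_arm", "payload": {"motion": [{"grip":0,"dx":-0.0394,"dy":0.0086,"dz":0,"ax":0,"ay":0,"az":0},{"grip":0,"dx":-0.0394,"dy":0.0086,"dz":0,"ax":0,"ay":0,"az":0},{"grip":0,"dx":-0.0394,"dy":0.0086,"dz":0,"ax":0,"ay":0,"az":0},{"grip":0,"dx":-0.0394,"dy":0.0086,"dz":0,"ax":0,"ay":0,"az":0},{"grip":0,"dx":-0.0394,"dy":0.0086,"dz":0,"ax":0,"ay":0,"az":0}]}}

```text
t: 1.07
ee_pos: [0.2807, 0.3684, 0.2053]
orientation: [[-0.292, 0.956, 0.0], [0.956, 0.292, -0.0], [-0.0, 0.0, -1.0]]
wrist_force: [1.3, 0.7, -0.0]
opening: 0.0244
```

Request:
{"api": "move_arm", "payload": {"motion": [{"grip":0,"dx":-0.0394,"dy":0.0086,"dz":0,"ax":0,"ay":0,"az":0},{"grip":0,"dx":-0.0394,"dy":0.0086,"dz":0,"ax":0,"ay":0,"az":0},{"grip":0,"dx":-0.0394,"dy":0.0086,"dz":0,"ax":0,"ay":0,"az":0},{"grip":0,"dx":-0.0394,"dy":0.0086,"dz":0,"ax":0,"ay":0,"az":0},{"grip":0,"dx":-0.0394,"dy":0.0086,"dz":0,"ax":0,"ay":0,"az":0}]}}

```text
t: 1.48
ee_pos: [0.3799, 0.1927, 0.2056]
orientation: [[-0.291, 0.957, 0.001], [0.957, 0.291, 0.0], [0.0, 0.001, -1.0]]
wrist_force: [0.9, 0.3, 0.4]
opening: 0.0005
```

Request:
{"api": "move_arm", "payload": {"motion": [{"grip":0,"dx":-0.0394,"dy":0.0086,"dz":0,"ax":0,"ay":0,"az":0},{"grip":0,"dx":-0.0394,"dy":0.0086,"dz":0,"ax":0,"ay":0,"az":0},{"grip":0,"dx":-0.0394,"dy":0.0086,"dz":0,"ax":0,"ay":0,"az":0},{"grip":0,"dx":-0.0394,"dy":0.0086,"dz":0,"ax":0,"ay":0,"az":0},{"grip":0,"dx":0,"dy":0,"dz":0,"ax":0,"ay":0,"az":0}]}}

```text
t: 1.9
ee_pos: [0.4627, 0.0478, 0.2054]
orientation: [[-0.285, 0.959, 0.003], [0.959, 0.285, -0.004], [-0.005, 0.002, -1.0]]
wrist_force: [-0.7, 0.5, -0.4]
opening: 0.0004
```

Run:
```python
from rig import bot
import cv2,pickle
s=bot.read_state();c=bot.capture("wrist");cv2.imwrite("pics/w2.png",c["color"][:,:,::-1]);pickle.dump((s,c),open("w2.pkl","wb"))
print(s["t"],s["ee_pos"],s["orientation"],s["wrist_force"],s["opening"])
```

```text
1.9 [0.46267494 0.04784536 0.20537153] [[-0.28502346  0.95851571  0.00304178]
 [ 0.95850938  0.28503402 -0.00392138]
 [-0.00462572  0.00179789 -0.99998769]] [-0.69007534  0.46628639 -0.36077304] 0.00041912087473000033
```

View pics/w2.png

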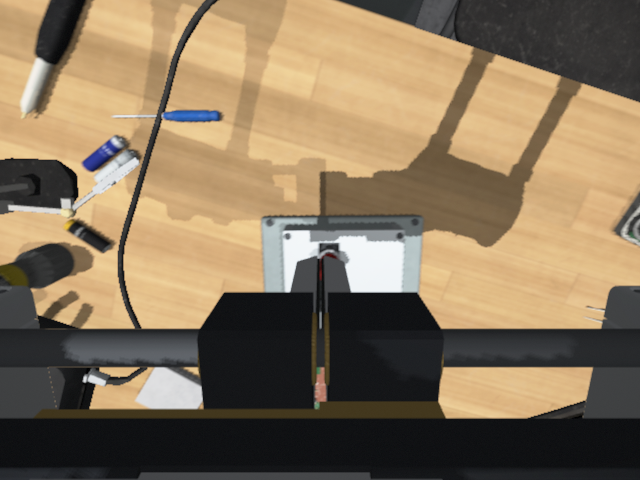

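Run:
```python
from rig import bot
import cv2,pickle
s=bot.read_state();c=bot.capture("wrist");pickle.dump((s,c),open("w3.pkl","wb"))
print(s["t"],s["ee_pos"],s["orientation"],c["fx"],c["cx"],c["cy"])
a=c["color"][200:300,250:435,::-1];cv2.imwrite("pics/w3.png",cv2.resize(a,None,fx=4,fy=4,interpolation=cv2.INTER_CUBIC))
```

```text
1.95 [0.46046731 0.05089123 0.2051773 ] [[-2.85758490e-01  9.58301608e-01  3.36517842e-04]
 [ 9.58301408e-01  2.85758653e-01 -6.35442550e-04]
 [-7.05108503e-04  1.40902418e-04 -9.99999741e-01]] 346.936897312161 320.073392040102 229.01505522543235
```

View pics/w3.png

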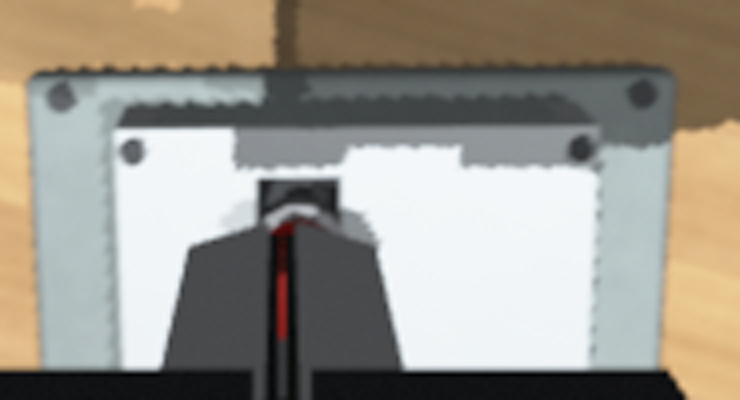

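```bash
cat >> fit.py <<'E'
print("---")
s,c=pickle.load(open("w3.pkl","rb"))
M=np.eye(4);M[:3,:3]=s["orientation"];M[:3,3]=s["ee_pos"]
c=dict(c);c["world_to_cam"]=np.linalg.inv(M@c["tool_from_camera"])
wr={"rl":(675,70),"rr":(28,73),"prl":(600,126),"prr":(114,128)}
ow=[(c,k,np.array(v)/4+[250,200]-.4) for k,v in wr.items()]
for o in (ow,obs+3*ow):
    r=least_squares(res,p,args=(o,));print(r.x,np.degrees(r.x[2]),r.fun.reshape(-1,2)[-4:].round(1).tolist())
p=r.x
th=p[2];R=np.array([[np.cos(th),-np.sin(th)],[np.sin(th),np.cos(th)]])
print("tcp in fixture mm",R.T@(s["ee_pos"][:2]-p[:2])*1e3,"toolx yaw-90",np.degrees(np.arctan2(s["orientation"][1,0],s["orientation"][0,0]))-90)
for cc,u in ((T,np.array([342,420])/4.2+[265,140]-.4),(S,np.array([308,242])/5+[275,195]-.4)):
    k=least_squares(lambda f:proj(cc,W(p,(f[0],f[1],86)))-u,[-95,-15]);print("knob fix",k.x)
# slot rear edge
k=least_squares(lambda f:proj(c,W(p,(f[0],f[1],40)))-(np.array([299,180])/4+[250,200]-.4),[-95,-15]);print("slot rear edge",k.x,"expect -111,-15")
E
python3 fit.py
```

```text
[0.58934573 0.10921028 0.29421294] 16.857159700997506 0.8313379824639295
[0.58483565 0.10813885 0.30556355] 17.507501965035967 0.7462230199239067
[0.58781091 0.1090651  0.29941437] 17.15517976638459 0.9758964637516413
[[-0.4, 1.3], [1.2, 1.1], [-0.7, -0.8], [-0.7, 1.2], [1.3, 0.3], [0.2, 1.8], [-0.2, 0.8], [0.3, -1.1], [-0.2, -2.4], [0.9, -2.3], [0.8, 0.1], [0.4, -1.2], [0.6, -0.6], [-0.9, 0.3], [0.3, -0.3], [-0.3, -0.4]]
knob fix [-87.90765725 -14.03402806]
knob fix [-91.793176   -14.53120284]
k0 [0.49668438 0.06523639 0.066     ]
corner [0.55401494 0.08293403 0.04      ]
end [0.54369132 0.11637686 0.04      ]
---
[0.58751301 0.10897561 0.2926196 ] 16.76586819428654 [[1.2, 0.4], [-1.0, 0.4], [-0.3, -0.3], [0.2, -0.3]]
[0.5875207  0.10914252 0.29468018] 16.883930721792773 [[1.1, 0.3], [-1.1, 0.6], [-0.4, -0.4], [0.1, -0.1]]
tcp in fixture mm [-138.49490749  -18.83976622] toolx yaw-90 16.604196746967702
knob fix [-87.5850225  -14.60841003]
knob fix [-91.46814401 -15.12397394]
slot rear edge [-107.69956082  -14.74236101] expect -111,-15
```

Request:
{"api": "move_arm", "payload": {"motion": [{"grip":0,"dx":0,"dy":0,"dz":0.03,"ax":0,"ay":0,"az":0},{"grip":0,"dx":0,"dy":0,"dz":0.035,"ax":0,"ay":0,"az":0},{"grip":0,"dx":0,"dy":0,"dz":0.035,"ax":0,"ay":0,"az":0},{"grip":0,"dx":0,"dy":0,"dz":0.025,"ax":0,"ay":0,"az":0},{"grip":0,"dx":0,"dy":0,"dz":0.015,"ax":0,"ay":0,"az":0}]}}

```text
t: 2.42
ee_pos: [0.4555, 0.0558, 0.0628]
orientation: [[-0.294, 0.956, -0.005], [0.956, 0.294, 0.001], [0.002, -0.005, -1.0]]
wrist_force: [0.4, -0.1, -0.7]
opening: 0.0008
```

Request:
{"api": "move_arm", "payload": {"motion": [{"grip":0,"dx":0,"dy":0,"dz":0.006,"ax":0,"ay":0,"az":0},{"grip":0,"dx":0,"dy":0,"dz":0,"ax":0,"ay":0,"az":0},{"grip":0,"dx":0,"dy":0,"dz":0,"ax":0,"ay":0,"az":0}]}}

```text
t: 2.67
ee_pos: [0.4589, 0.0549, 0.06]
orientation: [[-0.295, 0.956, 0.001], [0.956, 0.295, 0.0], [0.0, 0.001, -1.0]]
wrist_force: [0.4, 0.8, 0.1]
opening: 0.0006
```

```bash
cat > st.py <<'E'
from rig import bot
import numpy as np
p=[0.5875207,0.10914252,0.29468018]
s=bot.read_state();th=p[2];R=np.array([[np.cos(th),-np.sin(th)],[np.sin(th),np.cos(th)]])
print(s["t"],"fix mm",(R.T@(s["ee_pos"][:2]-p[:2])*1e3).round(1),"z",s["ee_pos"][2].round(4),"F fix",(R.T@s["wrist_force"][:2]).round(1),s["wrist_force"][2].round(1),"yaw err",(np.degrees(np.arctan2(s["orientation"][1,0],s["orientation"][0,0]))-90-np.degrees(th)).round(2))
E
cat > look.py <<'E'
import sys,cv2
from rig import bot
for n in ("scene","top"):
    a=bot.capture(n)["color"][:,:,::-1]
    a=a[195:300,275:395] if n=="scene" else a[140:280,265:390]
    cv2.imwrite(f"pics/{sys.argv[1]}_{n}.png",cv2.resize(a,(600,525) if n=="scene" else (525,588),interpolation=cv2.INTER_CUBIC))
E
python3 st.py; python3 look.py a
```

```text
2.6667 fix mm [-138.8  -14.6] z 0.06 F fix [0.7 0.6] 0.1 yaw err 0.27
```

View pics/a_scene.png

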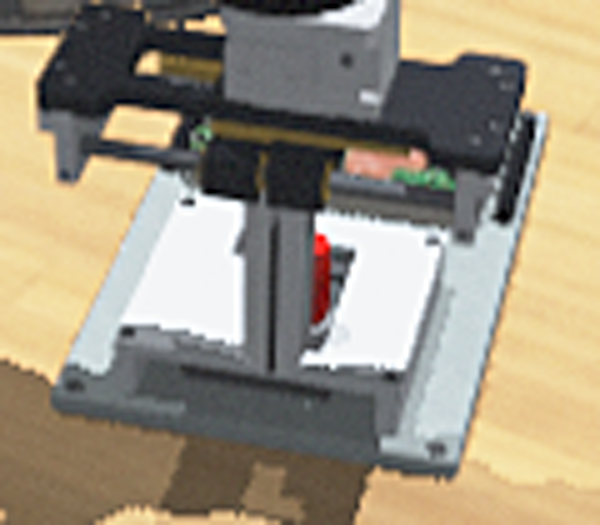

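View pics/a_top.png

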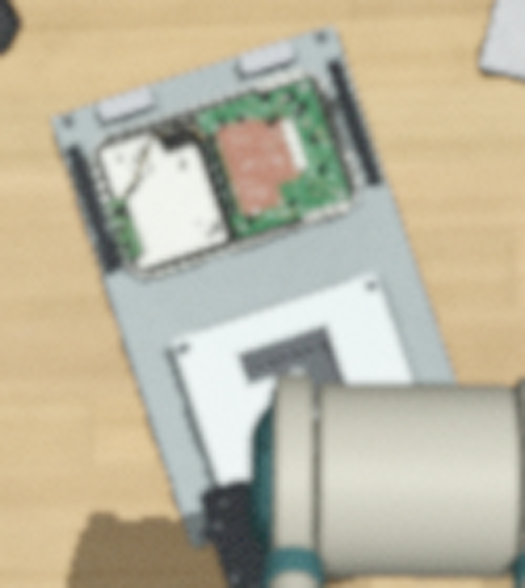

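Request:
{"api": "move_arm", "payload": {"motion": [{"grip":0,"dx":0,"dy":0.006,"dz":0.002,"ax":0,"ay":0,"az":0},{"grip":0,"dx":0,"dy":0.006,"dz":0.002,"ax":0,"ay":0,"az":0},{"grip":0,"dx":0,"dy":0.005,"dz":0,"ax":0,"ay":0,"az":0},{"grip":0,"dx":0,"dy":0.004,"dz":0,"ax":0,"ay":0,"az":0},{"grip":0,"dx":0,"dy":0.002,"dz":0,"ax":0,"ay":0,"az":0}]}}

```text
t: 3.18
ee_pos: [0.4819, 0.0609, 0.0556]
orientation: [[-0.294, 0.956, 0.001], [0.956, 0.294, 0.0], [-0.0, 0.001, -1.0]]
wrist_force: [-0.3, 0.9, -0.5]
opening: 0.0005
```

Request:
{"api": "move_arm", "payload": {"motion": [{"grip":0,"dx":0,"dy":0.002,"dz":0,"ax":0,"ay":0,"az":0},{"grip":0,"dx":0,"dy":0.002,"dz":0,"ax":0,"ay":0,"az":0},{"grip":0,"dx":0,"dy":0.002,"dz":0,"ax":0,"ay":0,"az":0},{"grip":0,"dx":0,"dy":0.002,"dz":0,"ax":0,"ay":0,"az":0},{"grip":0,"dx":0,"dy":0.002,"dz":0,"ax":0,"ay":0,"az":0}]}}

```text
t: 3.6
ee_pos: [0.4886, 0.0633, 0.0553]
orientation: [[-0.295, 0.956, -0.004], [0.956, 0.295, -0.001], [0.0, -0.004, -1.0]]
wrist_force: [-4.6, -1.9, 4.6]
opening: 0.0006
```

```bash
python3 st.py
```

```text
3.6 fix mm [-108.   -15.1] z 0.0553 F fix [-5.  -0.5] 4.6 yaw err 0.27
```

Request:
{"api": "move_arm", "payload": {"motion": [{"grip":0,"dx":0,"dy":0.003,"dz":0,"ax":0,"ay":0,"az":0},{"grip":0,"dx":0,"dy":0.003,"dz":0,"ax":0,"ay":0,"az":0},{"grip":0,"dx":0,"dy":0.003,"dz":0,"ax":0,"ay":0,"az":0},{"grip":0,"dx":0,"dy":0.003,"dz":0,"ax":0,"ay":0,"az":0},{"grip":0,"dx":0,"dy":0.003,"dz":0,"ax":0,"ay":0,"az":0}]}}

```text
t: 4.02
ee_pos: [0.5022, 0.0674, 0.0553]
orientation: [[-0.295, 0.956, -0.005], [0.956, 0.295, -0.001], [0.0, -0.005, -1.0]]
wrist_force: [-4.3, -2.4, 3.5]
opening: 0.0007
```

```bash
python3 st.py
```

```text
4.0167 fix mm [-93.8 -15.1] z 0.0553 F fix [-4.9 -1.1] 3.5 yaw err 0.27
```

Smooth sliding, about 5 N. Continue.

Request:
{"api": "move_arm", "payload": {"motion": [{"grip":0,"dx":0,"dy":0.003,"dz":0,"ax":0,"ay":0,"az":0},{"grip":0,"dx":0,"dy":0.003,"dz":0,"ax":0,"ay":0,"az":0},{"grip":0,"dx":0,"dy":0.003,"dz":0,"ax":0,"ay":0,"az":0},{"grip":0,"dx":0,"dy":0.003,"dz":0,"ax":0,"ay":0,"az":0},{"grip":0,"dx":0,"dy":0.003,"dz":0,"ax":0,"ay":0,"az":0}]}}

```text
t: 4.43
ee_pos: [0.5165, 0.0718, 0.0552]
orientation: [[-0.295, 0.956, -0.005], [0.956, 0.295, -0.001], [0.0, -0.005, -1.0]]
wrist_force: [-4.4, -1.8, 5.1]
opening: 0.0008
```

Request:
{"api": "move_arm", "payload": {"motion": [{"grip":0,"dx":0,"dy":0.002,"dz":0,"ax":0,"ay":0,"az":0},{"grip":0,"dx":0,"dy":0.002,"dz":0,"ax":0,"ay":0,"az":0},{"grip":0,"dx":0,"dy":0.002,"dz":0,"ax":0,"ay":0,"az":0},{"grip":0,"dx":0,"dy":0.002,"dz":0,"ax":0,"ay":0,"az":0},{"grip":0,"dx":0,"dy":0.002,"dz":0,"ax":0,"ay":0,"az":0}]}}

```text
t: 4.85
ee_pos: [0.526, 0.0748, 0.0553]
orientation: [[-0.295, 0.956, -0.005], [0.956, 0.295, -0.001], [0.0, -0.005, -1.0]]
wrist_force: [-5.7, -1.6, 3.4]
opening: 0.0004
```

```bash
python3 st.py; python3 look.py b
```

```text
4.85 fix mm [-68.8 -15. ] z 0.0553 F fix [-5.9  0.1] 3.4 yaw err 0.26
```

View pics/b_scene.png

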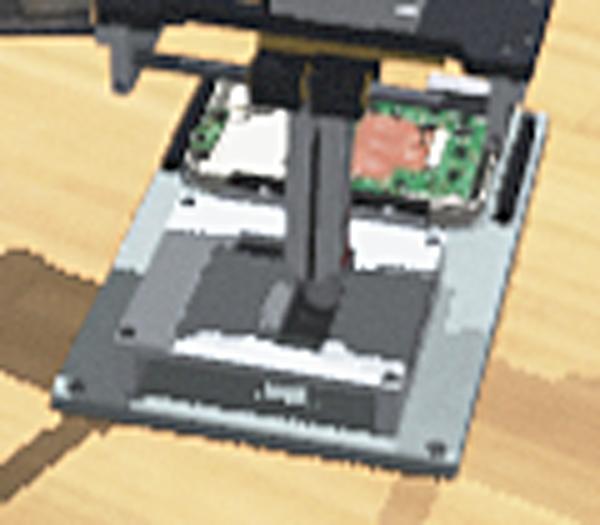

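Request:
{"api": "move_arm", "payload": {"motion": [{"grip":0,"dx":0,"dy":0.0015,"dz":0,"ax":0,"ay":0,"az":0},{"grip":0,"dx":0,"dy":0.0015,"dz":0,"ax":0,"ay":0,"az":0},{"grip":0,"dx":0,"dy":0.0015,"dz":0,"ax":0,"ay":0,"az":0},{"grip":0,"dx":0,"dy":0.0015,"dz":0,"ax":0,"ay":0,"az":0}]}}

```text
t: 5.28
ee_pos: [0.5317, 0.0765, 0.0552]
orientation: [[-0.295, 0.956, -0.005], [0.956, 0.295, -0.001], [0.0, -0.005, -1.0]]
wrist_force: [-4.9, -3.2, 4.9]
opening: 0.0007
```

```bash
python3 st.py
```

```text
5.2833 fix mm [-62.9 -15. ] z 0.0552 F fix [-5.6 -1.7] 4.9 yaw err 0.27
```

Request:
{"api": "move_arm", "payload": {"motion": [{"grip":0,"dx":0,"dy":0.001,"dz":0,"ax":0,"ay":0,"az":0},{"grip":0,"dx":0,"dy":0.001,"dz":0,"ax":0,"ay":0,"az":0},{"grip":0,"dx":0,"dy":0.001,"dz":0,"ax":0,"ay":0,"az":0}]}}

```text
t: 5.53
ee_pos: [0.5342, 0.0773, 0.0552]
orientation: [[-0.295, 0.956, -0.006], [0.956, 0.295, -0.002], [0.0, -0.006, -1.0]]
wrist_force: [-6.4, -3.0, 5.2]
opening: 0.0004
```

```bash
python3 st.py
```

```text
5.5333 fix mm [-60.3 -15. ] z 0.0552 F fix [-7. -1.] 5.2 yaw err 0.27
```

Request:
{"api": "move_arm", "payload": {"motion": [{"grip":0,"dx":0,"dy":0.001,"dz":0,"ax":0,"ay":0,"az":0},{"grip":0,"dx":0,"dy":0.001,"dz":0,"ax":0,"ay":0,"az":0}]}}

```text
t: 5.7
ee_pos: [0.5358, 0.0778, 0.0552]
orientation: [[-0.295, 0.956, -0.006], [0.956, 0.295, -0.002], [0.0, -0.007, -1.0]]
wrist_force: [-6.4, -3.6, 5.0]
opening: 0.0004
```

```bash
python3 st.py
```

```text
5.7 fix mm [-58.6 -15. ] z 0.0552 F fix [-7.2 -1.6] 5.0 yaw err 0.27
```

Request:
{"api": "move_arm", "payload": {"motion": [{"grip":0,"dx":0,"dy":0.001,"dz":0,"ax":0,"ay":0,"az":0},{"grip":0,"dx":0,"dy":0.0005,"dz":0,"ax":0,"ay":0,"az":0}]}}

```text
t: 5.87
ee_pos: [0.5371, 0.0782, 0.0552]
orientation: [[-0.295, 0.955, -0.007], [0.955, 0.295, -0.002], [0.0, -0.007, -1.0]]
wrist_force: [-7.3, -3.3, 6.5]
opening: 0.0006
```

```bash
python3 st.py
```

```text
5.8667 fix mm [-57.2 -15. ] z 0.0552 F fix [-7.9 -1.1] 6.5 yaw err 0.27
```

Request:
{"api": "move_arm", "payload": {"motion": [{"grip":0,"dx":0,"dy":0.001,"dz":0,"ax":0,"ay":0,"az":0},{"grip":0,"dx":0,"dy":0.001,"dz":0,"ax":0,"ay":0,"az":0}]}}

```text
t: 6.03
ee_pos: [0.5375, 0.0783, 0.0552]
orientation: [[-0.295, 0.955, -0.01], [0.955, 0.295, -0.003], [0.0, -0.01, -1.0]]
wrist_force: [-11.5, -5.1, 9.4]
opening: 0.0007
```

```bash
python3 st.py
```

```text
6.0333 fix mm [-56.8 -15. ] z 0.0552 F fix [-12.5  -1.6] 9.4 yaw err 0.29
```

Request:
{"api": "move_arm", "payload": {"motion": [{"grip":0,"dx":0,"dy":0.001,"dz":0,"ax":0,"ay":0,"az":0},{"grip":0,"dx":0,"dy":0,"dz":0,"ax":0,"ay":0,"az":0}]}}

```text
t: 6.2
ee_pos: [0.5374, 0.0783, 0.0552]
orientation: [[-0.295, 0.955, -0.012], [0.955, 0.295, -0.003], [0.0, -0.012, -1.0]]
wrist_force: [-10.6, -5.2, 9.6]
opening: 0.0006
```

```bash
python3 st.py
```

```text
6.2 fix mm [-56.9 -14.9] z 0.0552 F fix [-11.7  -1.9] 9.6 yaw err 0.3
```

Request:
{"api": "move_arm", "payload": {"motion": [{"grip":0,"dx":0,"dy":-0.006,"dz":0,"ax":0,"ay":0,"az":0},{"grip":0,"dx":0,"dy":-0.01,"dz":0,"ax":0,"ay":0,"az":0},{"grip":0,"dx":0,"dy":-0.012,"dz":0,"ax":0,"ay":0,"az":0},{"grip":0,"dx":0,"dy":-0.004,"dz":0,"ax":0,"ay":0,"az":0},{"grip":0,"dx":0,"dy":0,"dz":0,"ax":0,"ay":0,"az":0}]}}

```text
t: 6.62
ee_pos: [0.512, 0.0706, 0.0555]
orientation: [[-0.294, 0.956, 0.0], [0.956, 0.294, 0.0], [0.0, 0.0, -1.0]]
wrist_force: [-0.1, -0.9, 0.6]
opening: 0.0007
```

```bash
python3 st.py
```

```text
6.6167 fix mm [-83.5 -15. ] z 0.0555 F fix [-0.4 -0.8] 0.6 yaw err 0.21
```

Request:
{"api": "move_arm", "payload": {"motion": [{"grip":0,"dx":-0.01,"dy":0,"dz":0,"ax":0,"ay":0,"az":0},{"grip":0,"dx":-0.01,"dy":0,"dz":0,"ax":0,"ay":0,"az":0},{"grip":0,"dx":-0.01,"dy":0,"dz":0,"ax":0,"ay":0,"az":0},{"grip":0,"dx":-0.01,"dy":0,"dz":0,"ax":0,"ay":0,"az":0},{"grip":0,"dx":0,"dy":0,"dz":0,"ax":0,"ay":0,"az":0}]}}

```text
t: 7.03
ee_pos: [0.5261, 0.0302, 0.0554]
orientation: [[-0.293, 0.956, 0.001], [0.956, 0.293, -0.001], [-0.001, 0.001, -1.0]]
wrist_force: [0.1, -0.5, -1.0]
opening: 0.0006
```

```bash
python3 st.py; python3 look.py c
```

```text
7.0333 fix mm [-81.7 -57.7] z 0.0554 F fix [-0.  -0.5] -1.0 yaw err 0.13
```

View pics/c_scene.png

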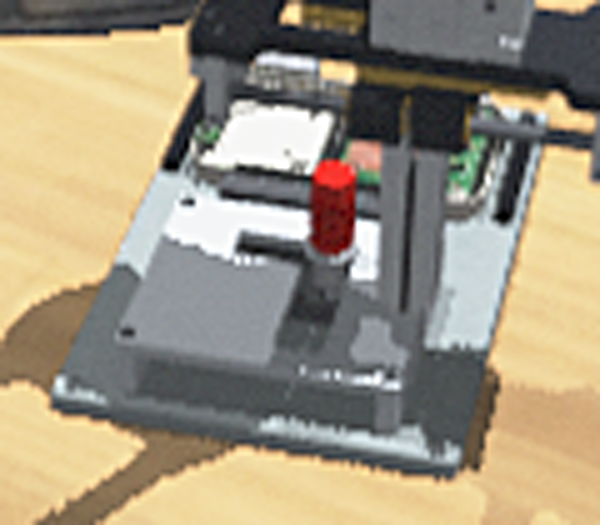

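View pics/c_top.png

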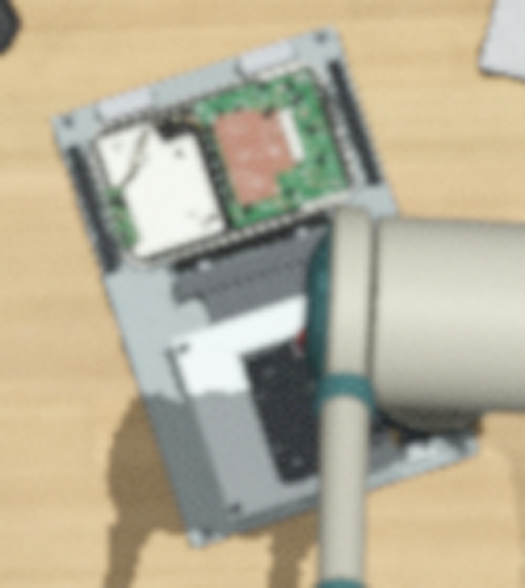

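Run:
```python
from h import *
p=[0.5875207,0.10914252,0.29468018]
u=np.array([334,172])/5+[275,195]-.4
print(least_squares(lambda f:proj(S,W(p,(f[0],f[1],86)))-u,[-40,-15]).x)
```

```text
[-39.06312752 -14.74357402]
```

Request:
{"api": "move_arm", "payload": {"motion": [{"grip":0,"dx":0,"dy":0.01,"dz":0,"ax":0,"ay":0,"az":0},{"grip":0,"dx":0,"dy":0.012,"dz":0,"ax":0,"ay":0,"az":0},{"grip":0,"dx":0,"dy":0.012,"dz":0,"ax":0,"ay":0,"az":0},{"grip":0,"dx":0,"dy":0.008,"dz":0,"ax":0,"ay":0,"az":0},{"grip":0,"dx":0,"dy":0,"dz":0,"ax":0,"ay":0,"az":0}]}}

```text
t: 7.55
ee_pos: [0.567, 0.0456, 0.0555]
orientation: [[-0.295, 0.955, 0.002], [0.955, 0.295, 0.0], [-0.0, 0.002, -1.0]]
wrist_force: [-0.2, -0.2, -0.5]
opening: 0.0003
```

```bash
python3 st.py; python3 look.py d
```

```text
7.55 fix mm [-38.1 -54.9] z 0.0555 F fix [-0.3 -0.1] -0.5 yaw err 0.29
```

View pics/d_scene.png

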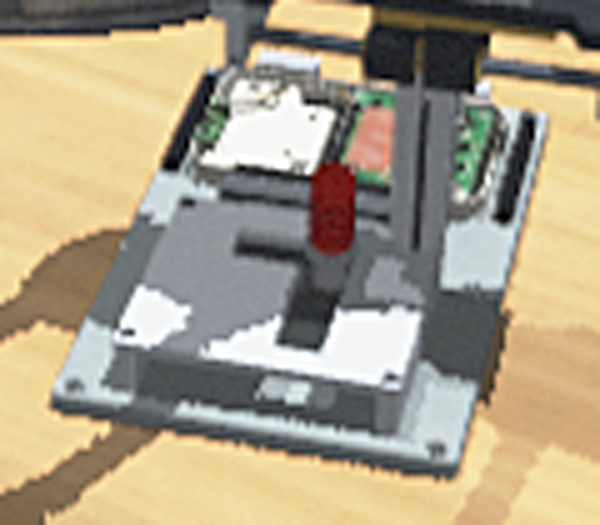

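Request:
{"api": "move_arm", "payload": {"motion": [{"grip":0,"dx":0.004,"dy":0,"dz":0,"ax":0,"ay":0,"az":0},{"grip":0,"dx":0.004,"dy":0,"dz":0,"ax":0,"ay":0,"az":0},{"grip":0,"dx":0.003,"dy":0,"dz":0,"ax":0,"ay":0,"az":0},{"grip":0,"dx":0.003,"dy":0,"dz":0,"ax":0,"ay":0,"az":0},{"grip":0,"dx":0.003,"dy":0,"dz":0,"ax":0,"ay":0,"az":0}]}}

```text
t: 8.07
ee_pos: [0.5593, 0.0613, 0.0556]
orientation: [[-0.295, 0.956, 0.0], [0.956, 0.295, -0.0], [-0.0, 0.0, -1.0]]
wrist_force: [0.1, -1.9, 0.2]
opening: 0.0002
```

```bash
python3 st.py
```

```text
8.0667 fix mm [-40.9 -37.6] z 0.0556 F fix [-0.5 -1.8] 0.2 yaw err 0.24
```

Request:
{"api": "move_arm", "payload": {"motion": [{"grip":0,"dx":0.002,"dy":0,"dz":0,"ax":0,"ay":0,"az":0},{"grip":0,"dx":0.002,"dy":0,"dz":0,"ax":0,"ay":0,"az":0},{"grip":0,"dx":0.002,"dy":0,"dz":0,"ax":0,"ay":0,"az":0},{"grip":0,"dx":0.002,"dy":0,"dz":0,"ax":0,"ay":0,"az":0}]}}

```text
t: 8.4
ee_pos: [0.5572, 0.0684, 0.0556]
orientation: [[-0.294, 0.956, -0.0], [0.956, 0.294, -0.0], [-0.0, -0.0, -1.0]]
wrist_force: [-0.1, -2.3, 0.6]
opening: 0.0001
```

```bash
python3 st.py
```

```text
8.4 fix mm [-40.8 -30.2] z 0.0556 F fix [-0.7 -2.2] 0.6 yaw err 0.24
```

Contact at −37.6 as predicted, and the knob is sliding at about 2 N.

Request:
{"api": "move_arm", "payload": {"motion": [{"grip":0,"dx":0.003,"dy":0,"dz":0,"ax":0,"ay":0,"az":0},{"grip":0,"dx":0.003,"dy":0,"dz":0,"ax":0,"ay":0,"az":0},{"grip":0,"dx":0.003,"dy":0,"dz":0,"ax":0,"ay":0,"az":0},{"grip":0,"dx":0.003,"dy":0,"dz":0,"ax":0,"ay":0,"az":0},{"grip":0,"dx":0.002,"dy":0,"dz":0,"ax":0,"ay":0,"az":0}]}}

```text
t: 8.82
ee_pos: [0.553, 0.0824, 0.0555]
orientation: [[-0.295, 0.956, -0.0], [0.956, 0.295, 0.0], [0.0, -0.0, -1.0]]
wrist_force: [-0.6, -2.8, 1.5]
opening: 0.0003
```

```bash
python3 st.py
```

```text
8.8167 fix mm [-40.8 -15.5] z 0.0555 F fix [-1.4 -2.5] 1.5 yaw err 0.25
```

Request:
{"api": "move_arm", "payload": {"motion": [{"grip":0,"dx":0.002,"dy":0,"dz":0,"ax":0,"ay":0,"az":0},{"grip":0,"dx":0.002,"dy":0,"dz":0,"ax":0,"ay":0,"az":0},{"grip":0,"dx":0.002,"dy":0,"dz":0,"ax":0,"ay":0,"az":0},{"grip":0,"dx":0.001,"dy":0,"dz":0,"ax":0,"ay":0,"az":0}]}}

```text
t: 9.15
ee_pos: [0.551, 0.089, 0.0555]
orientation: [[-0.295, 0.956, -0.0], [0.956, 0.295, 0.0], [0.0, -0.0, -1.0]]
wrist_force: [0.4, -2.0, 1.1]
opening: 0.0002
```

```bash
python3 st.py
```

```text
9.15 fix mm [-40.8  -8.7] z 0.0555 F fix [-0.2 -2. ] 1.1 yaw err 0.24
```

Request:
{"api": "move_arm", "payload": {"motion": [{"grip":0,"dx":0.0015,"dy":0,"dz":0,"ax":0,"ay":0,"az":0},{"grip":0,"dx":0.0015,"dy":0,"dz":0,"ax":0,"ay":0,"az":0},{"grip":0,"dx":0.001,"dy":0,"dz":0,"ax":0,"ay":0,"az":0},{"grip":0,"dx":0.001,"dy":0,"dz":0,"ax":0,"ay":0,"az":0}]}}

```text
t: 9.48
ee_pos: [0.5496, 0.0936, 0.0554]
orientation: [[-0.294, 0.956, -0.0], [0.956, 0.294, 0.0], [0.0, -0.0, -1.0]]
wrist_force: [-0.5, -3.2, 1.8]
opening: 0.0004
```

```bash
python3 st.py
```

```text
9.4833 fix mm [-40.8  -3.9] z 0.0554 F fix [-1.4 -3. ] 1.8 yaw err 0.24
```

Request:
{"api": "move_arm", "payload": {"motion": [{"grip":0,"dx":0.001,"dy":0,"dz":0,"ax":0,"ay":0,"az":0},{"grip":0,"dx":0.001,"dy":0,"dz":0,"ax":0,"ay":0,"az":0}]}}

```text
t: 9.65
ee_pos: [0.5493, 0.0948, 0.0555]
orientation: [[-0.295, 0.956, 0.0], [0.956, 0.295, -0.001], [-0.001, 0.0, -1.0]]
wrist_force: [0.9, -6.4, 0.5]
opening: 0.0003
```

```bash
python3 st.py
```

```text
9.65 fix mm [-40.7  -2.6] z 0.0555 F fix [-1.  -6.4] 0.5 yaw err 0.27
```

Force is rising at the predicted end; a bit more to reach a firm stop.

Request:
{"api": "move_arm", "payload": {"motion": [{"grip":0,"dx":0.001,"dy":0,"dz":0,"ax":0,"ay":0,"az":0},{"grip":0,"dx":0.001,"dy":0,"dz":0,"ax":0,"ay":0,"az":0}]}}

```text
t: 9.82
ee_pos: [0.5493, 0.0951, 0.0556]
orientation: [[-0.296, 0.955, 0.001], [0.955, 0.296, -0.004], [-0.004, 0.0, -1.0]]
wrist_force: [0.9, -10.7, 1.0]
opening: 0.0005
```

```bash
python3 st.py
```

```text
9.8167 fix mm [-40.7  -2.3] z 0.0556 F fix [ -2.2 -10.5] 1.0 yaw err 0.33
```

Hard stop. Back off sideways, then up.

Request:
{"api": "move_arm", "payload": {"motion": [{"grip":0,"dx":-0.006,"dy":0,"dz":0,"ax":0,"ay":0,"az":0},{"grip":0,"dx":-0.01,"dy":0,"dz":0,"ax":0,"ay":0,"az":0},{"grip":0,"dx":-0.012,"dy":0,"dz":0,"ax":0,"ay":0,"az":0},{"grip":0,"dx":-0.006,"dy":0,"dz":-0.01,"ax":0,"ay":0,"az":0},{"grip":0,"dx":0,"dy":0,"dz":-0.03,"ax":0,"ay":0,"az":0}]}}

```text
t: 10.23
ee_pos: [0.5561, 0.0634, 0.0925]
orientation: [[-0.292, 0.956, -0.008], [0.956, 0.292, 0.0], [0.003, -0.008, -1.0]]
wrist_force: [0.3, 0.8, -0.4]
opening: 0.0004
```

Request:
{"api": "move_arm", "payload": {"motion": [{"grip":0,"dx":0,"dy":0,"dz":-0.035,"ax":0,"ay":0,"az":0},{"grip":0,"dx":0,"dy":0,"dz":-0.035,"ax":0,"ay":0,"az":0},{"grip":0,"dx":0,"dy":-0.035,"dz":-0.02,"ax":0,"ay":0,"az":0},{"grip":0,"dx":0,"dy":-0.04,"dz":0,"ax":0,"ay":0,"az":0},{"grip":0,"dx":0,"dy":-0.04,"dz":0,"ax":0,"ay":0,"az":0}]}}

```text
t: 10.65
ee_pos: [0.4492, 0.0304, 0.1876]
orientation: [[-0.294, 0.956, 0.005], [0.956, 0.294, 0.0], [-0.001, 0.004, -1.0]]
wrist_force: [-0.8, -0.9, 0.6]
opening: 0.0008
```

Request:
{"api": "move_arm", "payload": {"motion": [{"grip":0,"dx":0,"dy":-0.04,"dz":0,"ax":0,"ay":0,"az":0},{"grip":0,"dx":0,"dy":-0.03,"dz":0,"ax":0,"ay":0,"az":0},{"grip":0,"dx":0,"dy":-0.02,"dz":0,"ax":0,"ay":0,"az":0},{"grip":0,"dx":0,"dy":0,"dz":0,"ax":0,"ay":0,"az":0},{"grip":0,"dx":0,"dy":0,"dz":0,"ax":0,"ay":0,"az":0}]}}

```text
t: 11.07
ee_pos: [0.3629, 0.0042, 0.1864]
orientation: [[-0.293, 0.956, 0.003], [0.956, 0.293, 0.0], [-0.001, 0.003, -1.0]]
wrist_force: [-0.1, 0.4, 0.7]
opening: 0.0007
```

```bash
python3 st.py; python3 look.py e
```

```text
11.0667 fix mm [-245.4  -35.2] z 0.1864 F fix [-0.   0.5] 0.7 yaw err 0.13
```

View pics/e_scene.png

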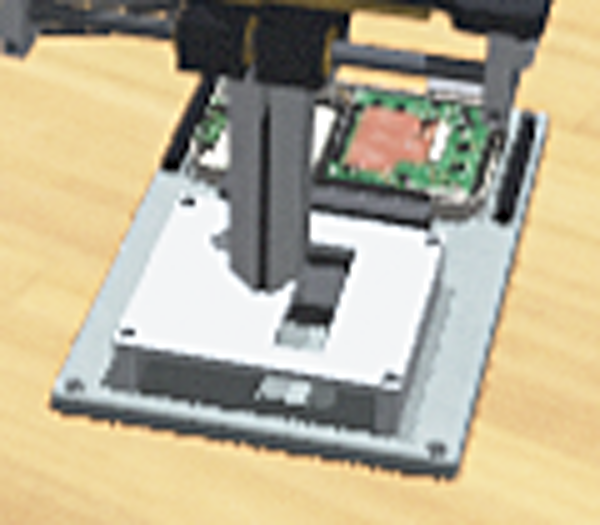

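View pics/e_top.png

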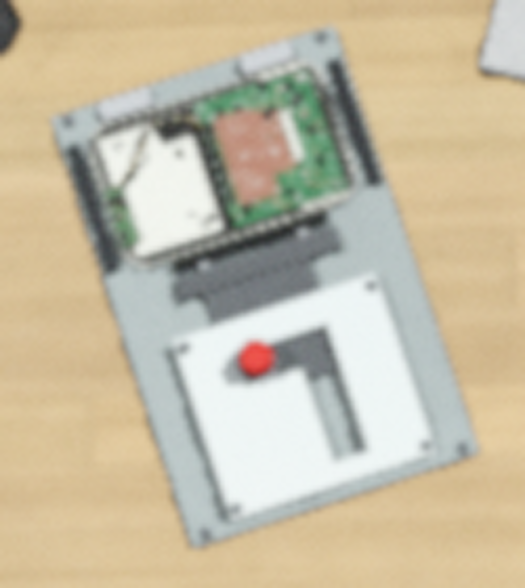

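Run:
```python
from h import *
p=[0.5875207,0.10914252,0.29468018]
u=np.array([256,357])/4.2+[265,140]-.4
print(least_squares(lambda f:proj(T,W(p,(f[0],f[1],86)))-u,[-40,-15]).x)
from rig import bot
print(bot.finish_job())
```

```text
[-38.84388918  19.8409017 ]
the job is handed in; nothing more can be done
None
```

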